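Pump the ratchet feed to the blue marker

ROBOT

A 6-joint arm with a two-finger parallel gripper is mounted at the origin on the work surface. World frame = base frame: x ahead of the robot, y to its left, z up, the work surface at z = 0. Lengths are in mm, angles in degrees, forces in N, time in s.
With the tool pointing down it reaches from about 300 to 850 mm from the base axis. Payload 4.2 kg.
Tool frame: the origin (TCP) lies midway between the tips of the shut fingers; the grasp point (between the pads) lies 19 mm behind it; z points along the fingers, y is the line along which they close (so a half turn about z gives the same grasp; the last joint's range is limited). The gripper opens to 91 mm and grips with 3 to 60 N. Pads are 32 mm wide; open, the fingers measure 118 mm over their backs; the gripper's body (76 mm by 178 mm) begins 60 mm behind the grasp point.
Start: joints at [-71.734, 18.312, 89.639, -0, 72.044, -1.146], TCP at [191.108, -542.329, 213.976] pointing down, gripper open.
Joint ranges: [-177.97, 177.97], [-48.28, 115.42], [12.27, 149.76], [-77.06, 257.06], [2.81, 150.46], [-146.56, 146.56]. Speed limits (degrees/s): [147.25, 147.25, 180, 180, 180, 180].

INTERFACE

Orientations are given as [roll, pitch, yaw] about the fixed x, y, z axes, in that order (R = Rz(yaw) Ry(pitch) Rx(roll)).
In Python, from workcell import env, monitor, grab_frame, camera_model gives the robot as it stands (env), with the cameras as plain functions and the readings (monitor).
- The arm moves only by the tool drive_effector, called as name([rows], argument=value, ...), one row to a line, values as JSON. Schema: {"type":"object","properties":{"rows":{"type":"array","items":{"type":"array","items":{"type":"array","items":{"type":"number"},"minItems":6,"maxItems":6},"minItems":1,"maxItems":8},"minItems":1,"maxItems":1},"finger_gap":{"type":"number"},"grip_force":{"type":"number"},"only":{"type":"string"},"quiet":{"type":"boolean"},"lines":{"type":"string"}},"required":["rows"],"additionalProperties":false}. rows is a list that holds a single list of rows (three levels of brackets), with 1 to 8 rows, each of 6 numbers: dx, dy, dz in shares of the most that a row can go, 1 being 50 mm, then a rotation vector rx, ry, rz in parts of the range, where 1.0 means pi/2 rad; each row shifts and turns the commanded pose from where the row before left it, along the tool's axes as they then stand; what a row does not reach is not made up. A row lasts 1/10 s, in which the tool goes at most 50 mm and 8.59 degrees, less where a joint would pass 70% of its speed; a pose out of reach is approached as far as the arm can. finger_gap is the finger opening in mm, set as the call begins (left out keeps the last). The fingers move at their own pace and stop on an object; grip_force is the grip in N (left out, the last holds). Time passes only in rows, so rows that do not move let the fingers close. The tool returns the time, the measured TCP pose, the force, the opening and the grip force at its end. only (a regular expression) keeps the lines of the reply that match it, lines (a string "A,B") keeps lines A to B, and quiet returns only ok. A shift or turn number past 1, either way, is cut back to 1. Input that does not fit is refused with a message, and nothing moves.
- monitor.state(): the state, without advancing time (a new reading comes with each control period).
- grab_frame(name): name is "side" or "top"; returns the picture (400x640x3 uint8, blue, green, red); there is no depth.
- camera_model(name): a dict with "fx", "fy", "cx", "cy" (pixels), "T" (4x4, takes a point from camera to world coordinates). Camera axes: x right, y up, looking along -z (the intrinsics and any distortion apply to the point x, -y, -z); pixel columns grow to the right and rows downward; lengths in mm; the calibration is good to about 2 mm. A picture is of the moment at which its call begins. camera_model takes no time and is no camera call.
- env.job_done(): hands the job in; it is judged then, once.
The state is a dict: "time_s": time; "qpos": joint angles; "qvel": joint speeds; "effort": joint torques, N m; "ee_pos": TCP position; "ee_rot": TCP orientation; "force": force on the tool from outside, world axes, zero at the start; "torque": the same for the moment, N m; "gripper_width": finger opening in mm; "gripper_force": force on a finger pad.
Only numpy, scipy, OpenCV 4.12 (cv2) and the standard library are available. Lean on these libraries where they do the work, as an engineer would, in place of code of your own. Each camera call takes 0.05 s, during which the arm holds its last target. There are 200 camera calls.

TASK

Pump the orange-handled ratchet lever of the drilling jig until the brass pointer of the carriage stands over the blue marker clip, then let go with the lever fully up. Move the carriage only with the lever, never by touching it, and do not run past the blue clip: it cannot be pumped back. Ignore the yellow clip.

Things in the scene. Friction and masses are not known exactly. Their poses are not given: they have to be found in the camera images.
- pump_lever (a joint): Steel lever with orange grip, pivot 120 mm high between green posts. 0 = up (springs back here), 0.6 rad = down at its stop; it slopes 0.3 rad above, then below level. Takes 5 to 12 N at the grip. One full stroke feeds the carriage one tooth, 20 mm (the first 15 to 25), on the way down; then let it fully up to catch the next tooth. Strokes under 0.45 rad may not catch one.
- pump_grip (a point): Point on top of the orange grip (round, 28 mm thick, 85 mm long), 155 mm out from the pivot, 40 mm from the free end. 179 mm above the bench when up, 88 mm when fully down; it shifts about 10 mm along the feed line meanwhile. Press straight down from above with closed fingers. Its x axis points along the feed (tilting with the lever).
- carriage: Grey sliding carriage (116 x 84 mm, top 90 mm above the bench) with a dark walnut blank and a steel toothed rack trailing back under the lever. Origin: underside of the free tip of its brass pointer, 36 mm above the bench, 12 mm above the clips' tops. +x is the feed direction, away from the grip. A friction brake (11 N) holds it where it is.
- blue_clip: Blue marker clip fixed on the aluminium scale, 28 mm along the feed, 44 mm wide, 4 mm thick, 30 to 105 mm ahead of the pointer at the start. Origin: centre of its underside, 20 mm above the bench; +x is the feed, so the pointer's x in this frame should end near 0. Teeth are 20 mm apart: one stop falls within about 10 mm of its middle. A yellow clip like it sits before or after it.

How it is judged:
By the outcome, as a careful person would: the job done as asked, in the order asked, and still so for the second after the job is handed in, with the robot touching nothing.
It also fails if it takes over 48 s, if anything falls off the work surface, if the arm or the gripper's body presses on something with over 40 N, if the wrist force passes 120 N, or if a joint passes its speed limit or range.

## Working session

There is one attempt and no reset: what is moved stays moved. The work goes in short steps, Python scripts to look and compute and a tool call to move; the robot and the scene stay as the last step left them, time stands still between calls to the robot, and variables do not carry over. Pictures are saved under pics/ and viewed, at most 10 in all, crops included, and the job is handed in when it is done.

```bash
ls; mkdir -p pics
```

Run:
```python
from workcell import env, monitor, grab_frame, camera_model
import cv2
for n in("side","top"):
    cv2.imwrite(f"pics/{n}0.png",grab_frame(n)); m=camera_model(n); print(m)
s=monitor.state();print(s["time_s"],s["ee_pos"],s["ee_rot"])
```

```text
pics
workcell.py
{'fx': 360.9154285869133, 'fy': 360.9154285869133, 'cx': 321.8429289246178, 'cy': 199.92348193146304, 'T': array([[ 6.99171920e-01,  4.16356108e-01, -5.81210992e-01,
         2.41922681e+02],
       [-7.14845032e-01,  4.21269316e-01, -5.58147600e-01,
        -2.98724657e+02],
       [ 1.24581950e-02,  8.05716919e-01,  5.92169772e-01,
         5.23939080e+02],
       [ 0.00000000e+00,  0.00000000e+00,  0.00000000e+00,
         1.00000000e+00]])}
{'fx': 517.2143380805306, 'fy': 517.2143380805306, 'cx': 319.52345658715603, 'cy': 197.64620354061483, 'T': array([[-4.99257929e-03,  9.89068309e-01, -1.47373523e-01,
         4.46397154e+02],
       [-9.99907840e-01, -6.79827858e-03, -1.17513831e-02,
         4.71229773e+01],
       [-1.26248069e-02,  1.47301271e-01,  9.89011097e-01,
         1.04170706e+03],
       [ 0.00000000e+00,  0.00000000e+00,  0.00000000e+00,
         1.00000000e+00]])}
0.1 [ 190.93670685 -541.90854015  213.20957013] [-1.79909413e+02  1.40147407e-03  1.94100697e+01]
```

View pics/top0.png

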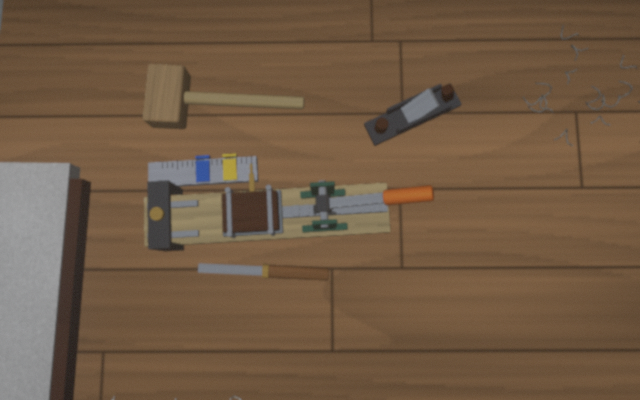

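View pics/side0.png

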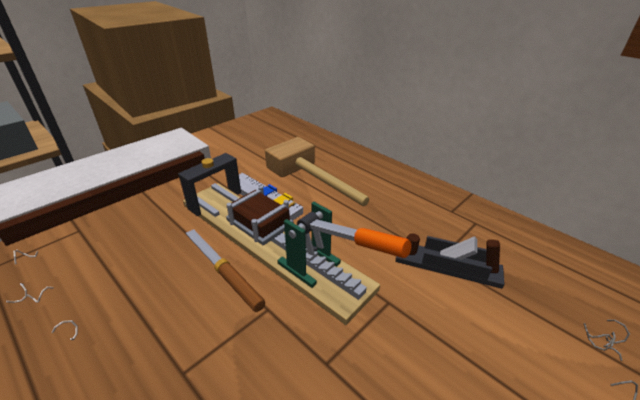

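The top view shows the orange grip at about (408,195), the blue clip at (203,168), the yellow clip at (230,166) and the pointer tip near (251,165). Feed runs to image left, which is roughly world +y.

Create h.py:
```python
from workcell import env, monitor, grab_frame, camera_model
import cv2, numpy as np
def plane(n,uv,z):
    m=camera_model(n);T=m["T"]
    d=T[:3,:3]@np.array([(uv[0]-m["cx"])/m["fx"],-(uv[1]-m["cy"])/m["fy"],-1.])
    o=T[:3,3]; return o+d*(z-o[2])/d[2]
def mask(im,lo,hi,smin=150):
    h=cv2.cvtColor(im,cv2.COLOR_BGR2HSV); k=cv2.inRange(h,(lo,smin,80),(hi,255,255))
    n,l,st,c=cv2.connectedComponentsWithStats(k); i=1+np.argmax(st[1:,4]); return (l==i),c[i],st[i]
def crop(im,name,x0,y0,x1,y1,s):
    cv2.imwrite("pics/"+name,cv2.resize(im[y0:y1,x0:x1],None,fx=s,fy=s,interpolation=cv2.INTER_CUBIC))
```

Run:
```python
from h import *
im=cv2.imread("pics/top0.png")
for nm,lo,hi,s,z in(("orange",5,14,200,165),("blue",108,125,150,24),("yellow",24,32,170,24)):
    m,c,st=mask(im,lo,hi,s); r=cv2.minAreaRect(np.argwhere(m)[:,::-1].astype(np.float32))
    print(nm,c,st,r,plane("top",c,z).round(1))
    if nm=="orange": print([plane("top",p,z).round(1) for p in cv2.boxPoints(r)])
crop(im,"c0.png",140,140,300,260,5)
```

```text
Traceback (most recent call last):
  File "h.py", line 9, in mask
    n,l,st,c=cv2.connectedComponentsWithStats(k); i=1+np.argmax(st[1:,4]); return (l==i),c[i],st[i]
                                                      ~~~~~~~~~^^^^^^^^^^
ValueError: attempt to get argmax of an empty sequence
```

Run:
```python
from h import *
im=cv2.imread("pics/top0.png")
h=cv2.cvtColor(im,cv2.COLOR_BGR2HSV); print(h[195,408],h[168,203],h[166,230],h[180,252],h[100,350])
for nm,lo,hi,s,z in(("orange",4,14,195,165),("blue",105,128,150,24),("yellow",22,34,170,24)):
    h2=cv2.inRange(h,(lo,s,80),(hi,255,255)); 
    if not h2.any(): print(nm,"none"); continue
    m,c,st=mask(im,lo,hi,s); r=cv2.minAreaRect(np.argwhere(m)[:,::-1].astype(np.float32))
    print(nm,c,st,r,plane("top",c,z).round(1))
    if nm=="orange": print([plane("top",p,z).round(1) for p in cv2.boxPoints(r)])
crop(im,"c0.png",140,140,300,260,5)
```

```text
[ 14 180 173] [111 163 153] [ 25 162 173] [ 20 133 138] [ 14 117 116]
orange [392. 202.] [392 202   1   1   1] ((392.0, 202.0), (0.0, 0.0), 0.0) [568.7 -66.3 165. ]
[array([568.7, -66.3, 165. ]), array([568.7, -66.3, 165. ]), array([568.7, -66.3, 165. ]), array([568.7, -66.3, 165. ])]
blue [202.125 170.875] [197 162  12  19 208] ((202.5, 171.0), (18.0, 11.0), 90.0) [654.1 295.   24. ]
yellow none
```

View pics/c0.png

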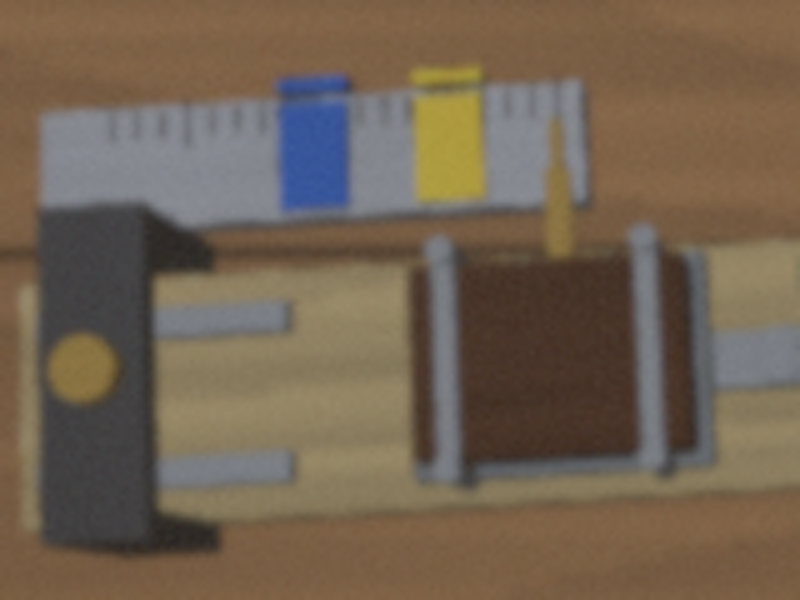

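Crop: the pointer tip is at crop (557,118), so full-image (251.4,163.6). The blue clip spans crop x 280–350, y 75–210, so its centre is at (203,168.6). The yellow clip lies between them.

Run:
```python
from h import *
im=cv2.imread("pics/top0.png")
m,c,st=mask(im,4,17,165); r=cv2.minAreaRect(np.argwhere(m)[:,::-1].astype(np.float32)); print(c,st,r)
B=[plane("top",p,165) for p in cv2.boxPoints(r)]; print(np.round(B,1)); G=plane("top",r[0],165); print(G)
b=plane("top",(203,168.6),24);p=plane("top",(251.4,163.6),36)
# feed dir from carriage-rail & scale near edge (z~20)
s0,s1=plane("top",(140+50/5,140+222/5),20),plane("top",(140+588/5,140+203/5),20)
s2,s3=plane("top",(148,140+113/5),20),plane("top",(140+583/5,140+80/5),20)
for a,e in((s0,s1),(s2,s3)): f=(a-e)[:2];f/=np.linalg.norm(f);print("feed",f,np.degrees(np.arctan2(f[1],f[0])),"gap",(b-p)[:2]@f)
# side check
im=cv2.imread("pics/side0.png"); m,c,st=mask(im,4,17,200); print("side",c,st,plane("side",c,165))
```

```text
[408.35014006 194.69747899] [384 186  49  19 714] ((408.0651550292969, 194.6842803955078), (15.027242660522461, 48.92149353027344), 84.5596694946289)
[[ 590.4  -51.4  165. ]
 [ 597.8 -135.   165. ]
 [ 571.9 -136.5  165. ]
 [ 564.5  -53.2  165. ]]
[581.11993342 -94.04315195 165.        ]
feed [-0.02852923  0.99959296] 91.6348260661603 gap 99.32237903815485
feed [-0.05413562  0.99853359] 93.10325982910149 gap 99.39409906852823
side [383.11523438 241.89453125] [ 355  228   56   30 1024] [583.92593844 -95.14743454 165.        ]
```

Careful with the scale: shifts go in shares of 50 mm and turns go in shares of pi/2 rad. That gives: 43 mm is 0.86, -24.2 mm is -0.484.

drive_effector([
  [[0.86,-0.484,0,0,0,0],[0.86,-0.484,0,0,0,0],[0.86,-0.484,0,0,0,0],[0.86,-0.484,0,0,0,0],[0.86,-0.484,0,0,0,0],[0.86,-0.484,0,0,0,0]],
], finger_gap=0, grip_force=20)

```text
time_s: 0.7
ee_pos: [387.0, -317.8, 213.7]
ee_rot: [-180.0, 0.0, 19.4]
force: [0.6, -1.3, 0.5]
gripper_width: 46.2
gripper_force: 0.0
```

drive_effector([
  [[0.86,-0.484,0,0,0,0],[0.86,-0.484,0,0,0,0],[0.86,-0.484,0,0,0,0],[0.86,-0.484,0,0,0,0],[0.86,-0.484,0,0,0,0],[0.86,-0.484,0,0,0,0],[0,0,0,0,0,0],[0,0,0,0,0,0]],
])

```text
time_s: 1.5
ee_pos: [581.1, -96.2, 213.0]
ee_rot: [-180.0, 0.1, 19.5]
force: [0.2, 0.7, -0.1]
gripper_width: 0.2
gripper_force: 0.0
```

Run:
```python
from h import *
im=grab_frame("side");crop(im,"s1.png",220,100,540,340,2.5)
```

```text
(no output)
```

View pics/s1.png

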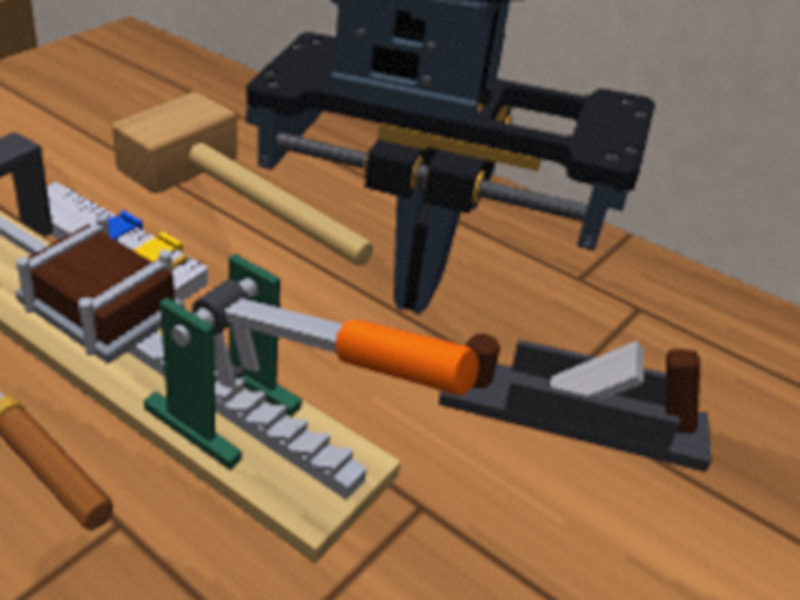

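The closed fingertips hang just above the middle of the grip, at about crop (410,308) against the grip at (410,355).

Converted, 20 mm is 0.4, 15 mm is 0.3.

drive_effector([
  [[0,0,0.4,0,0,0],[0,0,0.4,0,0,0],[0,0,0.4,0,0,0],[0,0,0.4,0,0,0],[0,0,0.4,0,0,0],[0,0,0.3,0,0,0],[0,0,0.16,0,0,0],[0,0,0,0,0,0]],
])

```text
time_s: 2.35
ee_pos: [580.9, -98.8, 91.6]
ee_rot: [179.9, -0.1, 19.2]
force: [-0.4, -0.3, 5.7]
gripper_width: 0.4
gripper_force: 2.6
```

Converted, 3 mm is 0.06, 2 mm is 0.04.

drive_effector([
  [[0,0,0.06,0,0,0],[0,0,0.04,0,0,0],[0,0,0,0,0,0]],
])

```text
time_s: 2.65
ee_pos: [581.1, -98.5, 89.2]
ee_rot: [179.9, -0.2, 19.2]
force: [-2.9, 2.4, 14.9]
gripper_width: 0.1
gripper_force: 6.5
```

Run:
```python
from h import *
im=grab_frame("top");crop(im,"t2.png",140,140,300,260,5)
```

drive_effector([
  [[0,0,-0.44,0,0,0],[0,0,-0.6,0,0,0],[0,0,-0.6,0,0,0],[0,0,-0.6,0,0,0],[0,0,-0.12,0,0,0],[0,0,0,0,0,0],[0,0,0,0,0,0]],
])

```text
time_s: 3.4
ee_pos: [579.9, -97.5, 202.5]
ee_rot: [-179.9, 0.1, 19.3]
force: [0.7, 0.1, 0.5]
gripper_width: 0.5
gripper_force: 0.0
```

View pics/t2.png

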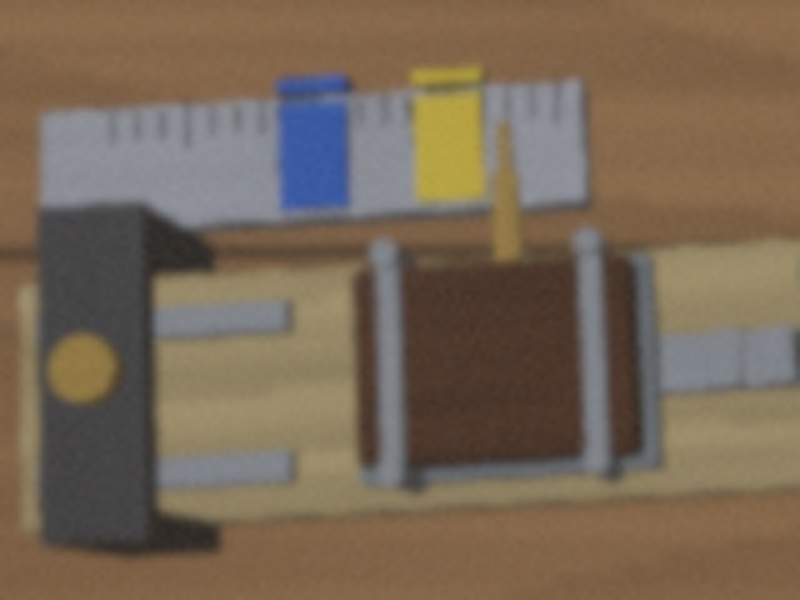

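The stroke reached its stop. The pointer tip moved from crop x 557 to 504, about 21 mm, which leaves about 78 mm, or four teeth. I'll do three more and then check.

Converted, 25 mm is 0.5, 20 mm is 0.4.

drive_effector([
  [[0,0,0.4,0,0,0],[0,0,0.5,0,0,0],[0,0,0.5,0,0,0],[0,0,0.4,0,0,0],[0,0,0.3,0,0,0],[0,0,0.18,0,0,0],[0,0,0.08,0,0,0],[0,0,0,0,0,0]],
])

```text
time_s: 4.2
ee_pos: [581.5, -96.8, 89.3]
ee_rot: [180.0, -0.1, 19.4]
force: [-5.5, 1.6, 26.6]
gripper_width: 0.8
gripper_force: 12.0
```

drive_effector([
  [[0,0,-0.44,0,0,0],[0,0,-0.6,0,0,0],[0,0,-0.6,0,0,0],[0,0,-0.6,0,0,0],[0,0,-0.12,0,0,0],[0,0,0,0,0,0],[0,0,0,0,0,0]],
])

```text
time_s: 4.9
ee_pos: [580.0, -96.8, 201.5]
ee_rot: [-179.9, 0.2, 19.4]
force: [0.3, 0.1, 0.7]
gripper_width: 0.5
gripper_force: 0.0
```

drive_effector([
  [[0,0,0.4,0,0,0],[0,0,0.5,0,0,0],[0,0,0.5,0,0,0],[0,0,0.4,0,0,0],[0,0,0.3,0,0,0],[0,0,0.18,0,0,0],[0,0,0.08,0,0,0],[0,0,0,0,0,0]],
])

```text
time_s: 5.7
ee_pos: [581.5, -96.6, 89.3]
ee_rot: [180.0, -0.1, 19.4]
force: [-6.8, 2.2, 27.9]
gripper_width: 0.7
gripper_force: 12.7
```

drive_effector([
  [[0,0,-0.44,0,0,0],[0,0,-0.6,0,0,0],[0,0,-0.6,0,0,0],[0,0,-0.6,0,0,0],[0,0,-0.12,0,0,0],[0,0,0,0,0,0],[0,0,0,0,0,0]],
])

```text
time_s: 6.4
ee_pos: [580.0, -96.7, 201.4]
ee_rot: [-179.9, 0.2, 19.4]
force: [-0.3, -0.5, 0.6]
gripper_width: 0.6
gripper_force: 0.0
```

drive_effector([
  [[0,0,0.4,0,0,0],[0,0,0.5,0,0,0],[0,0,0.5,0,0,0],[0,0,0.4,0,0,0],[0,0,0.3,0,0,0],[0,0,0.18,0,0,0],[0,0,0.08,0,0,0],[0,0,0,0,0,0]],
])

```text
time_s: 7.2
ee_pos: [581.5, -96.6, 89.3]
ee_rot: [180.0, -0.1, 19.4]
force: [-6.4, 2.7, 28.5]
gripper_width: 0.6
gripper_force: 12.8
```

drive_effector([
  [[0,0,-0.44,0,0,0],[0,0,-0.6,0,0,0],[0,0,-0.6,0,0,0],[0,0,-0.6,0,0,0],[0,0,-0.12,0,0,0],[0,0,0,0,0,0],[0,0,0,0,0,0]],
])

```text
time_s: 7.9
ee_pos: [580.0, -96.7, 201.4]
ee_rot: [-179.9, 0.2, 19.4]
force: [-0.0, -0.3, -1.0]
gripper_width: 0.4
gripper_force: 0.0
```

Run:
```python
from h import *
im=grab_frame("top");crop(im,"t3.png",140,140,300,260,5)
```

```text
(no output)
```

View pics/t3.png

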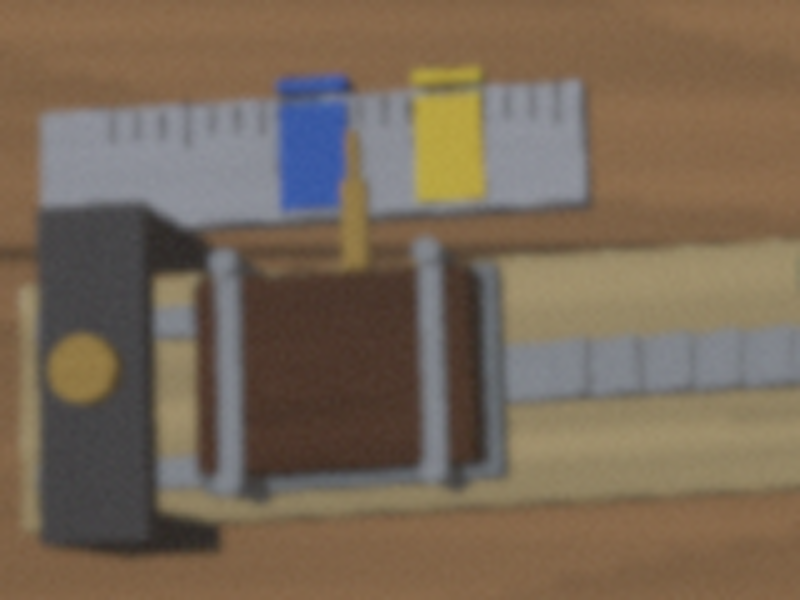

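Tip at crop (352,130), blue centre at crop x 315. With the parallax correction about 17 mm remain, so one more stroke finishes about 3 mm off centre.

Converted, 25 mm is 0.5, 20 mm is 0.4.

drive_effector([
  [[0,0,0.4,0,0,0],[0,0,0.5,0,0,0],[0,0,0.5,0,0,0],[0,0,0.4,0,0,0],[0,0,0.3,0,0,0],[0,0,0.18,0,0,0],[0,0,0.08,0,0,0],[0,0,0,0,0,0]],
])

```text
time_s: 8.75
ee_pos: [581.8, -96.6, 89.3]
ee_rot: [180.0, -0.1, 19.4]
force: [-5.3, 2.1, 26.1]
gripper_width: 0.7
gripper_force: 11.8
```

drive_effector([
  [[0,0,-0.44,0,0,0],[0,0,-0.6,0,0,0],[0,0,-0.6,0,0,0],[0,0,-0.6,0,0,0],[0,0,-0.6,0,0,0],[0,0,-0.4,0,0,0],[0,0,0,0,0,0],[0,0,0,0,0,0]],
])

```text
time_s: 9.55
ee_pos: [580.5, -96.8, 246.0]
ee_rot: [-179.9, 0.1, 19.4]
force: [-0.3, -0.2, 0.6]
gripper_width: 0.1
gripper_force: 0.0
```

Run:
```python
from h import *
im=grab_frame("top");crop(im,"t4.png",140,140,300,260,5)
im=grab_frame("side");crop(im,"s4.png",160,100,480,340,2.5)
```

```text
(no output)
```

View pics/t4.png

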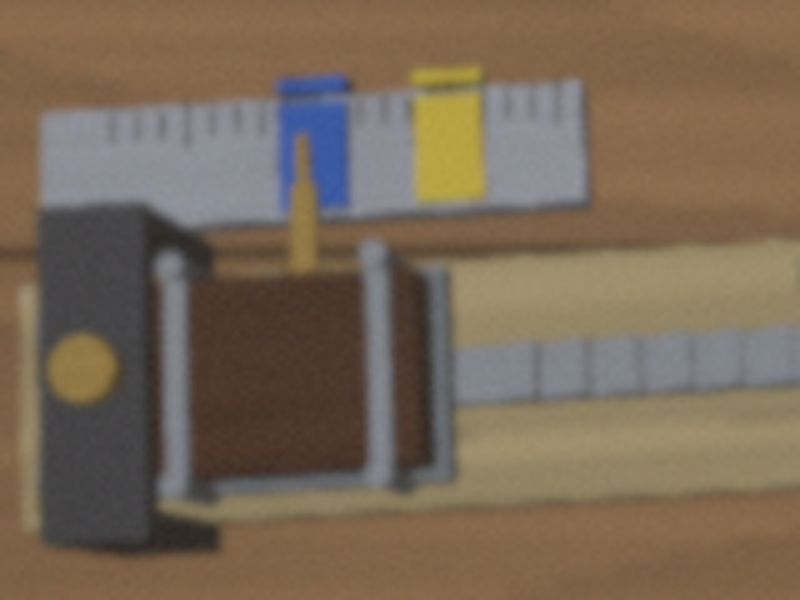

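View pics/s4.png

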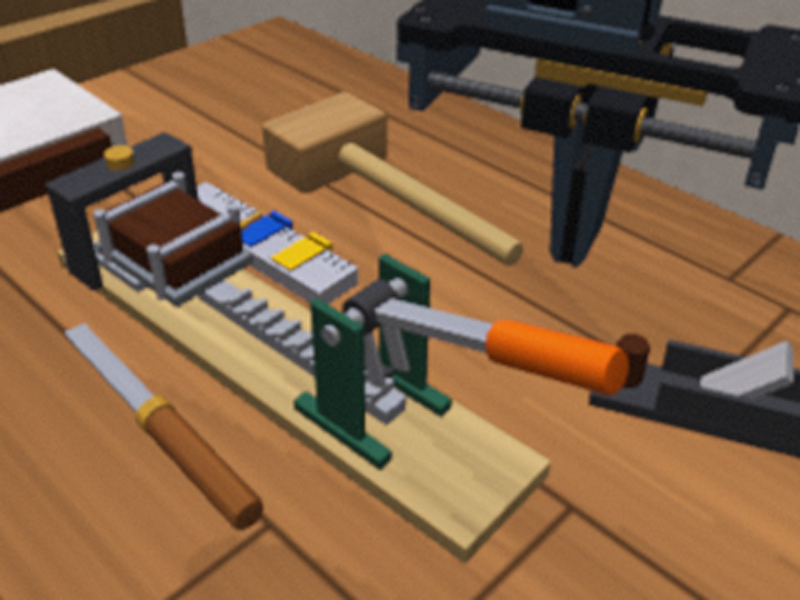

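The pointer tip, at crop (302,135), is over the blue clip, about 2–3 mm past its middle after the parallax correction. The lever is fully up and the tool is clear of everything.

```bash
python3 -c "
from workcell import env, monitor, grab_frame, camera_model
print(env.job_done())"
```

```text
the job is handed in; nothing more can be done
None
```

The job is handed in: five full strokes put the pointer over the blue clip, about 2–3 mm past its middle by my measurement, with the lever fully up, the arm clear and about 9.7 s used (no verdict was returned).

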